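Load the stage insert, then unlatch and hold up the condenser arm

ROBOT

A 6-joint arm with a two-finger parallel gripper is mounted at the origin on the work surface. World frame = base frame: x ahead of the robot, y to its left, z up, the work surface at z = 0. Lengths are in m, angles in rad, forces in N, time in s.
With the tool pointing down it reaches from about 0.35 to 0.875 m from the base axis. Payload 4.2 kg.
Tool frame: the origin (TCP) lies at the very end of the fingers, on their centre line; the grasp point (between the pads) lies 19 mm behind it; x points along the fingers, z is the direction in which the jaws open and shut, and the axes are right-handed (so a half turn about x gives the same grasp; the last joint's range is limited). The gripper opens to 87 mm and grips with 3 to 60 N. Pads are 19 mm wide; open, the fingers measure 117 mm over their backs; the gripper's body (75 mm by 190 mm) begins 51 mm behind the grasp point.
Start: joints at [1.485, 0.385, 0.008, 0, -1.194, -0.259], TCP at [0.211, 0.588, 0.223] pointing down, gripper open.
Joint ranges: [-3.14, 3.14], [-1.21, 2.06], [-1.07, 1.41], [-3.16, 2.05], [-2.99, -0.16], [-3.1, 3.1]. Speed limits (rad/s): [2.79, 2.79, 3.14, 3.14, 3.14, 3.14].

INTERFACE

Orientations are given as [roll, pitch, yaw] about the fixed x, y, z axes, in that order (R = Rz(yaw) Ry(pitch) Rx(roll)).
In Python, from bench import robot gives the robot as it stands.
- The arm moves only by the tool send_rows, never from a script. Its argument "targets" is a list of rows, each a list of 5 numbers: the shift along the tool's x, y, z in m, then the turn about the tool's x in degrees, then the opening, from 0 (shut) to 1 (fully open). A call has 1 to 20 rows; each row shifts and turns the commanded pose from where the row before left it, along the tool's axes as they then stand; what a row does not reach is not made up. A row lasts 1/8 s, in which the tool goes at most 62.5 mm and 10.7 degrees, less where a joint would pass 70% of its speed; a pose out of reach is approached as far as the arm can. A call is refused whole if a number of a shift passes 0.0625 or a number of a turn 10.7, either way. A call with a gripper value outside its range is refused whole. The fingers move at their own pace and stop on an object; "grip_force" is the grip in N (left out, the last holds). Time passes only in rows, so rows that do not move let the fingers close. It gives the time, the measured TCP pose, the force and the opening at its end, in the units of the state.
- robot.observe(): the state, without advancing time (a new reading comes with each control period).
- robot.get_image(name): name is "scene" or "top" or "wrist"; returns a dict with "img" (420x560x3 uint8, red, green, blue), "mtx" (3x3 intrinsics, pixels), "k1" (the pictures are not rectified: a ray, as slopes to the right and down, at radius r is drawn at 1 + k1 r^2 times it, then the intrinsics apply), "rvec" (rotation vector, rad) and "tvec" (3), from world to camera coordinates, as OpenCV has them; the wrist camera has in their place "hand_eye" (4x4, takes a point from camera to tool coordinates, whose origin is the TCP and whose axes are the tool frame's). Camera axes: x right, y down, z forward; pixel columns grow to the right and rows downward; lengths in m; the calibration is good to about 2 mm. A picture is of the moment at which its call begins: read the wrist's pose just before it. There is no depth.
- robot.finish_job(): hands the job in, once; it reports no verdict.
The state is a dict: "time": time; "joint_pos": joint angles; "qd": joint speeds; "effort": joint torques, N m; "position": TCP position; "eef_rot": TCP orientation; "ft_force": force on the tool from outside, world axes, zero at the start; "ft_torque": the same for the moment, N m; "finger_gap": finger opening in m.
Only numpy, scipy, OpenCV 4.12 (cv2) and the standard library are available. Lean on these libraries where they do the work, as an engineer would, in place of code of your own. Each camera call takes 0.05 s, during which the arm holds its last target.

TASK

Make the microscope ready for its stage to be pushed in: first seat the rectangular insert with the black filter block flat and square, fully down in the pocket of the aluminium stage, and let go of it. Then pull the steel latch blade on the nose of the white condenser arm sideways, away from the nose, against its spring, lift the arm with it so that the nose comes off its ball by about 9 cm, and finish while still holding the arm raised and still. Leave the round insert and the other things where they are.

Things in the scene. Friction and masses are not known exactly. Their poses are not given: they have to be found in the camera images.
- insert_center (a point): The insert to seat: rectangular aluminium plate 84 (its x) x 60 (y) x 10 mm with a black block 40 (x) x 30 (y) mm on its middle, 38 mm high over all, about 160 g. This point is its centre, 19 mm above its underside, z up. Grip the black block across its 30 mm (fingers closing along y, tips above the plate). It fits the pocket either way round.
- pocket (a point): Centre of the FLOOR of the pocket in the fixed aluminium stage block (140 (x) x 110 (y) x 30 mm, black knob on its -y side). Pocket 88 mm along x, 64 mm along y (2 mm clearance all round the insert, 2 mm chamfered mouth), 8 mm deep: floor 22 mm, rim 30 mm above the table. Fully home, the insert's underside lies on the floor.
- ball (a point): Centre of the steel ball (29 mm across) on the fixed ball mount, 66 mm above the table, under the arm's coupler hood. Its x axis points from the ball towards the arm's hinge, y to the side the latch is pulled to, z up. Below the ball is a flat flange that the latch bolt hooks under.
- nose (a point): Centre of the top of the coupler hood, a white 56 x 48 mm box at the free end of the white condenser arm (0.6 kg), 91 mm above the table when the arm is down. The arm runs 240 mm along its x to the hinge, with a white lamp house near the hinge (top 146 mm above the table). Axes as the ball's when down; pitches with the arm.
- latch_grip (a point): Grip point of the latch: upright steel blade beside the hood, 12 mm thick in y, 28 mm wide in x, its top 20 mm above this point; hood top 39 mm below it. When latched it is 36 mm to +y of the ball's axis, 130 mm above the table. The arm carries the latch: pull it to +y, then lift by it. The blade may turn about y between fingers that close along y. Axes as the nose's.
- latch (a joint): Pull of the latch, m: 0 = latched, 0.016 = fully pulled along +y, away from the hood. Spring about 3 N at 0, 8.5 N at 0.016; it springs back when let go. The bolt is clear of the flange from about 0.008.
- tongue (a joint): Angle of the condenser arm, rad: 0 = down on the ball, grows as the nose rises, stop at 0.8. The hinge axis is level, along y, 240 mm from the ball along its x and 80 mm above the table. Locked within about 0.02 while latched; unlatched it falls by its weight (about 3 to 4 N at the nose) when let go.
- round_center (a point): a similar but wrong insert: the same black block on a ROUND aluminium plate 82 mm across; leave it alone. Point at its centre, 19 mm above its underside
- objective: brass objective lens standing upright, 32 mm across, 52 mm high, origin at its foot; bystander
- oil_bottle: small amber bottle, 30 mm across, 65 mm high, origin at its foot; bystander
- eyepiece: black eyepiece standing upright, 38 mm across, 60 mm high, origin at its foot; bystander
- dish_stack: two stacked glass dishes, 60 mm across, 30 mm high, origin at the foot; bystander
- driver: black-handled screwdriver lying flat, 160 mm long, 26 mm thick; origin under its middle; bystander
- slide_box: white plastic slide box 90 x 60 x 35 mm, origin under its centre; bystander

How it is judged:
By the outcome, as a careful person would: the job done as asked, in the order asked, and still so for the second after the job is handed in, while the arm keeps its last pose, push and grip.
It also fails if it takes over 58 s, if anything falls off the work surface, if the arm or the gripper's body presses on something with over 40 N, if the wrist force passes 120 N, or if a joint passes its speed limit or range.

## Working session

There is one attempt and no reset: what is moved stays moved. The work goes in short steps, Python scripts to look and compute and a tool call to move; the robot and the scene stay as the last step left them, time stands still between calls to the robot, and variables do not carry over. Pictures are saved under pics/ and viewed, and the job is handed in when it is done.

Besides the shell and the picture viewer there is one more tool, called after "Request:" as name([rows], argument=value, ...), one row to a line, values as JSON. send_rows: Moves the arm, as the interface text tells. Its arguments: {"type":"object","properties":{"targets":{"type":"array"},"grip_force":{"type":"number"}},"required":["targets"]}

```bash
mkdir -p pics; ls; python3 - <<'E'
from bench import robot
import cv2
s=robot.observe()
for k,v in s.items(): print(k,v)
for n in ["scene","top","wrist"]:
    d=robot.get_image(n); cv2.imwrite(f"pics/{n}0.png",d["img"][:,:,::-1])
    print(n,{k:v for k,v in d.items() if k!="img"})
E
```

```text
pics
time 0.0
joint_pos [ 1.48463146e+00  3.85568693e-01  6.61544307e-03 -4.79672449e-04
 -1.19400021e+00 -2.58633060e-01]
qd [ 0.00030608  0.00066234  0.00020883 -0.00085029 -0.00077833  0.00011891]
effort [ 2.63851944e-04 -3.90663099e+01  1.87394768e+01  4.21958864e+00
  1.08841815e-02 -1.86766033e-04]
position [0.21101883 0.58765616 0.22145109]
eef_rot [ 0.05491297  1.56859361 -1.86085826]
ft_force [-0.19236328 -1.00074706  0.41231215]
ft_torque [-0.02495543  0.02456947  0.01285499]
finger_gap 0.08689301376242395
scene {'mtx': array([[435.17897383,   0.        , 282.64257149],
       [  0.        , 435.17897383, 205.46092853],
       [  0.        ,   0.        ,   1.        ]]), 'k1': -0.022221458146883626, 'rvec': array([ 0.75952778,  2.42445231, -1.3348816 ]), 'tvec': array([ 0.52599923, -0.06842546,  1.30540326])}
top {'mtx': array([[504.34768413,   0.        , 271.87085065],
       [  0.        , 504.34768413, 198.60882097],
       [  0.        ,   0.        ,   1.        ]]), 'k1': -0.10661409744909658, 'rvec': array([ 2.19417828, -2.15522693,  0.08902671]), 'tvec': array([-0.08532558,  0.61968747,  1.51350003])}
wrist {'mtx': array([[298.78792226,   0.        , 278.78914544],
       [  0.        , 298.78792226, 214.47786476],
       [  0.        ,   0.        ,   1.        ]]), 'k1': -0.0667210975214005, 'hand_eye': array([[-3.92971853e-04, -2.44655870e-01,  9.69609896e-01,
        -1.61907440e-01],
       [-1.05666071e-03, -9.69609328e-01, -2.44656155e-01,
         6.73098599e-02],
       [ 9.99999365e-01, -1.12069166e-03,  1.22510930e-04,
        -5.52174320e-04],
       [ 0.00000000e+00,  0.00000000e+00,  0.00000000e+00,
         1.00000000e+00]])}
```

View pics/scene0.png

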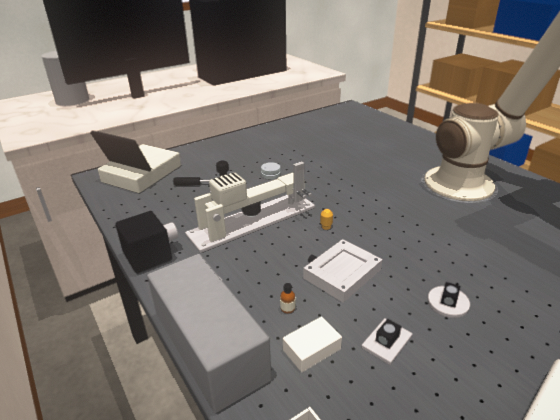

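View pics/top0.png

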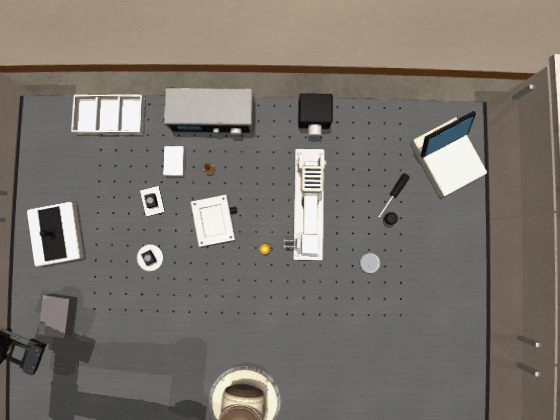

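View pics/wrist0.png

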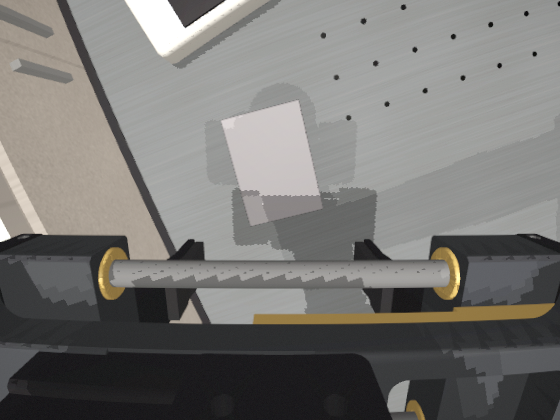

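```bash
cat > h.py <<'E'
import numpy as np, cv2
from scipy.spatial.transform import Rotation as Rn
from bench import robot
def ray(d,uv,state=None):
    """world origin, dir for pixels (N,2)"""
    uv=np.atleast_2d(np.array(uv,float)); K=d["mtx"]
    dist=np.array([d["k1"],0,0,0])
    p=cv2.undistortPoints(uv.reshape(-1,1,2),K,dist).reshape(-1,2)
    v=np.c_[p,np.ones(len(p))]
    if "rvec" in d:
        R=cv2.Rodrigues(d["rvec"])[0]; o=-R.T@d["tvec"]; return o,v@R
    T=np.eye(4); T[:3,:3]=Rn.from_euler("xyz",state["eef_rot"]).as_matrix(); T[:3,3]=state["position"]
    T=T@d["hand_eye"]; return T[:3,3],v@T[:3,:3].T
def plane(d,uv,z,state=None):
    o,v=ray(d,uv,state); return o+v*((z-o[2])/v[:,2])[:,None]
def proj(d,P,state=None):
    P=np.atleast_2d(np.array(P,float))
    if "rvec" in d: rv,tv=d["rvec"],d["tvec"]
    else:
        T=np.eye(4); T[:3,:3]=Rn.from_euler("xyz",state["eef_rot"]).as_matrix(); T[:3,3]=state["position"]
        T=np.linalg.inv(T@d["hand_eye"]); rv=cv2.Rodrigues(T[:3,:3])[0]; tv=T[:3,3]
    return cv2.projectPoints(P,rv,tv,d["mtx"],np.array([d["k1"],0,0,0]))[0].reshape(-1,2)
def save(name,img,box=None,f=1):
    if box: x0,y0,x1,y1=box; img=img[y0:y1,x0:x1]
    cv2.imwrite(f"pics/{name}.png",cv2.resize(img[:,:,::-1],None,fx=f,fy=f,interpolation=cv2.INTER_CUBIC))
def shot(name): 
    s=robot.observe(); d=robot.get_image(name); return s,d
E
python3 - <<'E'
from h import *
s,d=shot("top"); im=d["img"]
np.save("top.npy",im)
save("topA",im,(130,140,250,280),5)
save("topB",im,(250,140,340,270),5)
for n,uv,z in [("insert plate",(152,201),.01),("round",(150,258),.01),("stage",(213,221),.03),("latch",(290,244),.15),("nose",(310,247),.09),("hinge",(312,165),.1)]:
    print(n,plane(d,uv,z).round(3))
E
```

```text
insert plate [[0.609 0.298 0.01 ]]
round [[0.432 0.298 0.01 ]]
stage [[0.549 0.104 0.03 ]]
latch [[ 0.484 -0.128  0.15 ]]
nose [[ 0.476 -0.188  0.09 ]]
hinge [[ 0.716 -0.19   0.1  ]]
```

```bash
python3 - <<'E'
from h import *
s,d=shot("scene"); im=d["img"]
save("scA",im,(290,220,480,370),4)
save("scB",im,(170,140,340,250),4)
E
```

```text
(no output)
```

View pics/topA.png

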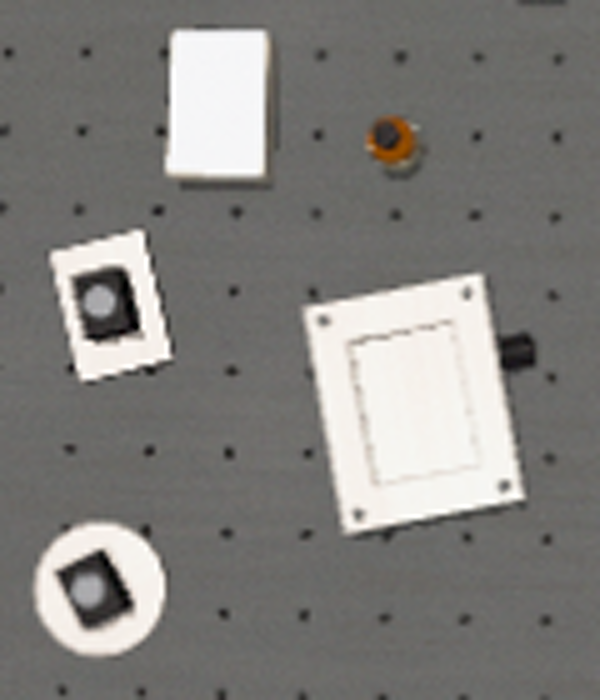

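View pics/topB.png

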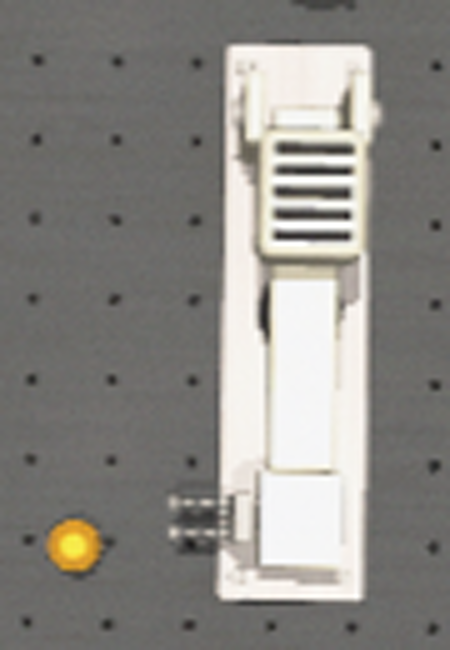

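View pics/scA.png

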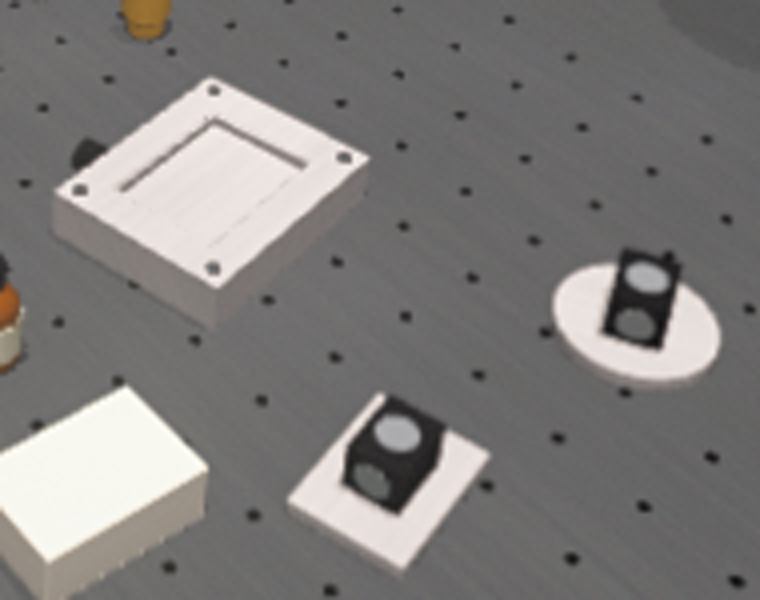

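View pics/scB.png

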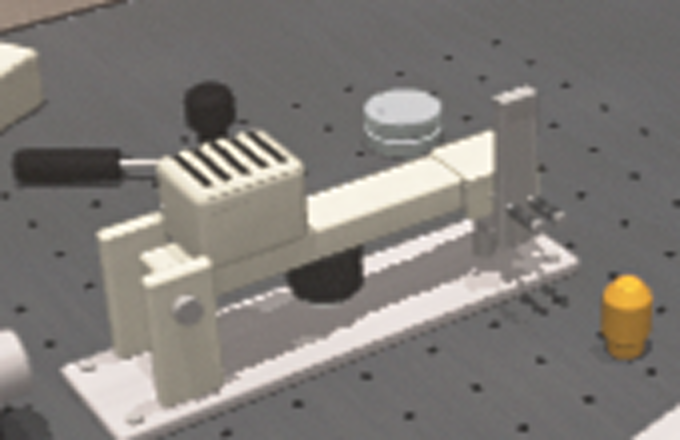

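```bash
cat > rects.py <<'E'
from h import *
def rects(d,s,seeds,z,minv=150,sat=40):
    g=d["img"]; hsv=cv2.cvtColor(g,cv2.COLOR_RGB2HSV)
    m=((hsv[:,:,2]>minv)&(hsv[:,:,1]<sat)).astype(np.uint8)
    cs,_=cv2.findContours(m,cv2.RETR_EXTERNAL,cv2.CHAIN_APPROX_NONE)
    for sd in seeds:
        c=[c for c in cs if cv2.pointPolygonTest(c,sd[:2],False)>=0 and cv2.contourArea(c)>100]
        if not c: print("none",sd);continue
        c=max(c,key=cv2.contourArea)
        P=plane(d,c.reshape(-1,2)+0.0,sd[2],s)[:,:2]
        (cx,cy),(w,h),a=cv2.minAreaRect((P*1000).astype(np.float32))
        if w<h: w,h,a=h,w,a+90
        print(sd,"centre",round(cx,1),round(cy,1),"size",round(w,1),round(h,1),"long-axis deg",round((a+90)%180-90,2))
E
python3 - <<'E'
from rects import *
s,d=shot("top")
rects(d,s,[(160,203,.01),(200,200,.03)],.01)
E
```

```text
(160, 203, 0.01) centre 609.5 299.4 size 83.4 60.2 long-axis deg 15.55
(200, 200, 0.03) centre 552.0 106.4 size 141.2 112.7 long-axis deg 12.35
```

```bash
cat > plan.py <<'E'
from h import *
def plan(xyz,zdeg,s=None):
    """zdeg: world heading (mod 180) wanted for jaw axis"""
    s=s or robot.observe()
    R=Rn.from_euler("xyz",s["eef_rot"]).as_matrix(); p=s["position"]
    loc=R.T@(np.array(xyz)-p)
    h=np.degrees(np.arctan2(R[1,2],R[0,2]))
    # turning +a about tool x (down) reduces world heading
    a=-((zdeg-h+90)%180-90)
    print("pos",p.round(4),"heading",round(h,2),"j6",round(s["joint_pos"][5],3),"tilt x",R[:,0].round(4),"F",np.round(s["ft_force"],1),"gap",round(s["finger_gap"],4),"t",round(s["time"],2))
    print("local shift mm (before turn)",(loc*1000).round(1),"turn",round(a,2),"other way",round(a-180 if a>0 else a+180,2))
E
python3 - <<'E'
from plan import *
R=Rn.from_euler("xyz",robot.observe()["eef_rot"]).as_matrix(); print(R.round(3))
plan((0.56,0.31,0.22),105.5)
E
```

```text
[[-0.     0.941 -0.338]
 [-0.001 -0.338 -0.941]
 [-1.     0.     0.001]]
pos [0.2111 0.5881 0.2222] heading -109.76 j6 -0.259 tilt x [-2.e-04 -7.e-04 -1.e+00] F [-0.1 -0.1  0.5] gap 0.0866 t 0.3
local shift mm (before turn) [  2.3 422.3 143.8] turn -35.26 other way 144.74
```

Request:
send_rows([
  [0,0.03,0.01,0,1],
  [0,0.042,0.015,0,1],
  [0,0.05,0.017,0,1],
  [0,0.05,0.017,-4,1],
  [0,0.05,0.017,-4,1],
  [0,0.05,0.017,-4,1],
  [0,0.05,0.017,-4,1],
  [0,0.05,0.017,-5,1],
  [0,0.03,0.01,-5,1],
  [0,0,0,-5,1],
  [0,0,0,-4.3,1],
  [0,0,0,0,1],
], grip_force=20)

```text
time: 1.8
position: [0.5684, 0.3644, 0.2223]
eef_rot: [-1.117, 1.57, -2.418]
ft_force: [0.2, -0.4, -0.2]
finger_gap: 0.0871
```

```bash
python3 - <<'E'
from plan import *
plan((0.6095,0.2994,0.1),105.5)
s,d=shot("wrist"); save("w1",d["img"])
print(proj(d,[[.6095,.2994,.01]],s))
E
```

```text
pos [0.5684 0.3644 0.2223] heading -74.52 j6 1.032 tilt x [-3.e-04 -3.e-04 -1.e+00] F [ 0.2 -0.4 -0.2] gap 0.0871 t 1.8
local shift mm (before turn) [122.3  22.3  73.6] turn -0.02 other way 179.98
[[337.34535175 176.34839739]]
```

View pics/w1.png

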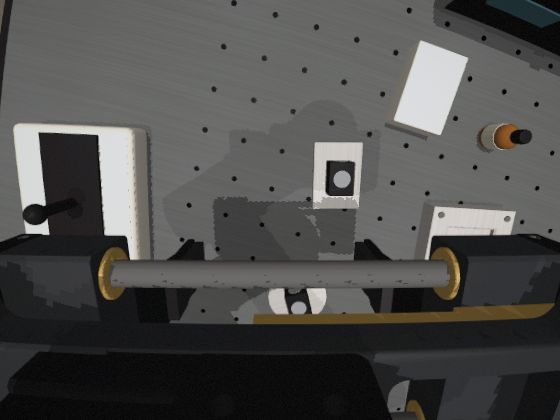

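Request:
send_rows([
  [0.01,-0.003,0.02,0,1],
  [0.02,-0.005,0.03,0,1],
  [0.02,-0.005,0.0236,0,1],
  [0.02,0,0,0,1],
  [0,0,0,0,1],
])

```text
time: 2.48
position: [0.5746, 0.2894, 0.151]
eef_rot: [-1.214, 1.567, -2.514]
ft_force: [-0.7, -0.9, 0.4]
finger_gap: 0.0871
```

```bash
python3 - <<'E'
from plan import *
from rects import rects
s,d=shot("wrist"); save("w2",d["img"])
uv=proj(d,[[.6095,.2994,.01]],s)[0]; print(uv)
ps=proj(d,[[.6095-.03,.2994-.0,.01]],s)[0]
for mv in (130,150,170): rects(d,s,[(float(uv[0])+32*.75,float(uv[1]),.01)],.01,minv=mv)
print(proj(d,[[.6095,.2994,.038]],s))
E
```

```text
[278.20780382 170.5018201 ]
(302.2078038222067, 170.501820098059, 0.01) centre 610.6 300.2 size 82.5 59.9 long-axis deg 15.41
(302.2078038222067, 170.501820098059, 0.01) centre 612.7 300.8 size 78.3 59.4 long-axis deg 15.32
(302.2078038222067, 170.501820098059, 0.01) centre 612.2 300.8 size 77.3 58.9 long-axis deg 15.38
[[278.18711583 173.70665808]]
```

View pics/w2.png

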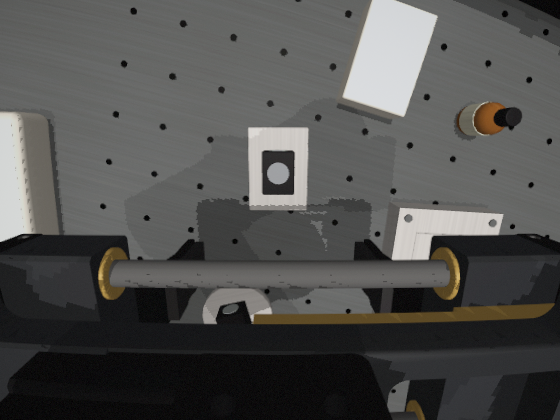

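```bash
python3 - <<'E'
from plan import *
plan((0.610,0.300,0.016),105.45)
E
```

```text
pos [0.5755 0.2902 0.1524] heading -74.47 j6 1.124 tilt x [-5.e-04 -9.e-04 -1.e+00] F [0.6 0.4 0.8] gap 0.0869 t 2.52
local shift mm (before turn) [136.4  36.   -0.3] turn 0.08 other way -179.92
```

Request:
send_rows([
  [0.01,0.018,0,0,0.8],
  [0.03,0.018,0,0,0.7],
  [0.035,0,0,0,0.65],
  [0.03,0,0,0,0.65],
  [0.02,0,0,0,0.65],
  [0.01,0,0,0,0.65],
  [0,0,0,0,0.65],
  [0,0,0,0,0.65],
])

```text
time: 3.52
position: [0.6112, 0.3005, 0.0187]
eef_rot: [1.852, 1.568, 0.553]
ft_force: [0.8, 0.0, 0.5]
finger_gap: 0.0564
```

```bash
python3 - <<'E'
from plan import *
plan((0.610,0.300,0.016),105.45)
s,d=shot("wrist"); save("w3",d["img"])
E
```

```text
pos [0.6112 0.3005 0.0187] heading -74.44 j6 1.148 tilt x [ 0.0021  0.0013 -1.    ] F [0.8 0.  0.5] gap 0.0564 t 3.52
local shift mm (before turn) [ 2.7 -1.3  0.2] turn 0.11 other way -179.89
```

View pics/w3.png

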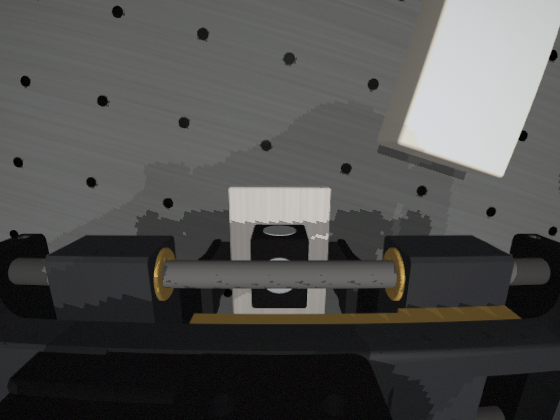

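Request:
send_rows([
  [0.002,-0.001,0,0,0.5],
  [0,0,0,0,0.3],
  [0,0,0,0,0.1],
  [0,0,0,0,0.1],
  [0,0,0,0,0.1],
  [-0.005,0,0,0,0.1],
  [-0.015,0,0,0,0.1],
  [-0.03,0,0,0,0.1],
  [-0.03,0,0,0,0.1],
  [-0.02,0,0,0,0.1],
  [0,0,0,0,0.1],
], grip_force=25)

```text
time: 4.95
position: [0.6105, 0.3004, 0.1186]
eef_rot: [1.928, 1.565, 0.629]
ft_force: [-0.5, 0.7, -2.0]
finger_gap: 0.0296
```

```bash
python3 - <<'E'
from plan import *
from rects import rects
plan((0.552,0.1064,0.12),102.35)
s,d=shot("wrist"); save("w4",d["img"])
t,e=shot("top"); save("top4",e["img"],(130,140,250,280),4); rects(e,t,[(200,200,.03)],.03)
E
```

```text
pos [0.6105 0.3004 0.1186] heading -74.45 j6 1.148 tilt x [ 0.0045  0.0033 -1.    ] F [-0.5  0.7 -2. ] gap 0.0296 t 4.95
local shift mm (before turn) [  -2.3 -108.3  171.2] turn 3.2 other way -176.8
(200, 200, 0.03) centre 552.0 106.3 size 141.2 112.5 long-axis deg 12.35
```

View pics/w4.png

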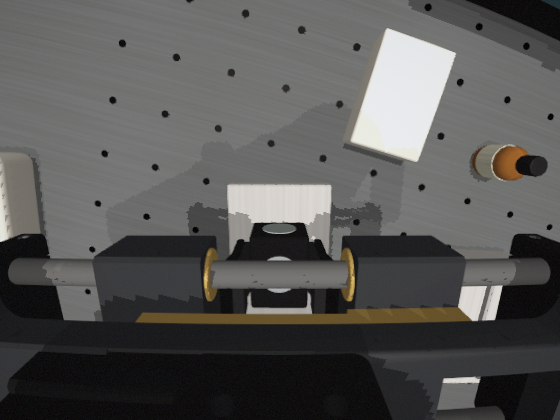

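```bash
python3 - <<'E'
from plan import *
plan((0.435,0.081,0.13),102.35)
s=robot.observe(); d={}
d=robot.get_image("wrist"); g=cv2.cvtColor(d["img"],cv2.COLOR_RGB2GRAY).astype(int)
for c in (240,270,320): print(c,g[176:205,c])
for r in (200,215): print(r,g[r,218:240],g[r,320:342])
T=d["hand_eye"]; 
def tool(uv,x):
    p=cv2.undistortPoints(np.array(uv,float).reshape(-1,1,2),d["mtx"],np.array([d["k1"],0,0,0])).reshape(-1,2)
    v=np.c_[p,np.ones(len(p))]@T[:3,:3].T; o=T[:3,3]; return o+v*((x-o[0])/v[:,0])[:,None]
print(tool([(228,185),(331,185),(228,215),(331,215)],.0065).round(4))
E
```

```text
pos [0.6088 0.2994 0.1153] heading -74.48 j6 1.148 tilt x [-9.e-04  0.e+00 -1.e+00] F [ 0.5 -0.5 -1.6] gap 0.0298 t 5.05
local shift mm (before turn) [ -14.6 -225.9  163.9] turn 3.17 other way -176.83
240 [107 107 107 106 106 106 109 120 162 195 205 209 209 210 210 210 209 210
 209 210 209 209 209 210 210 210 209 210 210]
270 [109 109 109 109 107 106 109 118 135 196 206 212 213 212 213 212 212 212
 212 212 212 212 211 212 212 212 212 212 213]
320 [105 101 106 105 104 105 108 117 126 199 207 214 214 215 215 214 214 213
 214 215 214 214 214 214 214 214 214 213 213]
200 [109 108 108 109 108 107 107 106 109 146 186 207 211 210 209 208 209 211
 212 211 210 209] [214 215 215 214 213 210 208 210 213 207 202 138 110 110 109 108 107 107
 107 105 105 106]
215 [ 69  71  72  95  89  72  71  71  69  88 124 142 148 149 147 147 148 150
 152 151 149 148] [153 153 153 151 150 148 148 151 150 146  94  71  70  70  71  72  70  73
  71 104 108  77]
[[ 0.0065  0.0422 -0.0288]
 [ 0.0065  0.0422  0.0298]
 [ 0.0065  0.0246 -0.0295]
 [ 0.0065  0.0246  0.0305]]
```

Request:
send_rows([
  [0,-0.015,0.01,0,0.1],
  [-0.005,-0.03,0.022,0,0.1],
  [-0.005,-0.04,0.03,0,0.1],
  [-0.005,-0.05,0.035,0,0.1],
  [0,-0.05,0.035,0,0.1],
  [0,-0.03,0.022,1,0.1],
  [0,-0.011,0.01,1.2,0.1],
  [0,0,0,1,0.1],
  [0,0,0,0,0.1],
  [0,0,0,0,0.1],
])

```text
time: 6.35
position: [0.4361, 0.082, 0.1303]
eef_rot: [0.905, 1.571, -0.449]
ft_force: [-0.1, 0.3, -1.8]
finger_gap: 0.0294
```

```bash
python3 - <<'E'
from plan import *
from rects import rects
for i in range(4):
    plan((0.435,0.081,0.13),102.35)
    s,d=shot("wrist")
    for mv in (120,):rects(d,s,[(277.,110.,.03)],.03,minv=mv)
save("w5",d["img"])
E
```

```text
pos [0.4361 0.082  0.1303] heading -77.61 j6 1.233 tilt x [ 1.e-04 -0.e+00 -1.e+00] F [-0.1  0.3 -1.8] gap 0.0294 t 6.35
local shift mm (before turn) [ 0.3 -1.3  0.8] turn 0.04 other way -179.96
(277.0, 110.0, 0.03) centre 546.3 105.8 size 128.6 111.6 long-axis deg 12.3
pos [0.436  0.0819 0.1303] heading -77.61 j6 1.233 tilt x [-1.e-04 -1.e-04 -1.e+00] F [-0.4 -0.3 -2.2] gap 0.0296 t 6.4
local shift mm (before turn) [ 0.3 -1.1  0.7] turn 0.04 other way -179.96
(277.0, 110.0, 0.03) centre 546.2 105.6 size 128.6 111.4 long-axis deg 12.11
pos [0.4357 0.0817 0.1303] heading -77.62 j6 1.233 tilt x [-3.e-04 -2.e-04 -1.e+00] F [-0.1  0.5 -2.8] gap 0.0296 t 6.45
local shift mm (before turn) [ 0.3 -0.9  0.6] turn 0.03 other way -179.97
(277.0, 110.0, 0.03) centre 545.9 105.6 size 128.5 111.5 long-axis deg 12.21
pos [0.4356 0.0816 0.1303] heading -77.62 j6 1.233 tilt x [-3.e-04 -2.e-04 -1.e+00] F [ 0.1  0.1 -1.6] gap 0.0297 t 6.5
local shift mm (before turn) [ 0.3 -0.7  0.5] turn 0.03 other way -179.97
(277.0, 110.0, 0.03) centre 546.1 105.7 size 128.0 111.5 long-axis deg 12.15
```

View pics/w5.png

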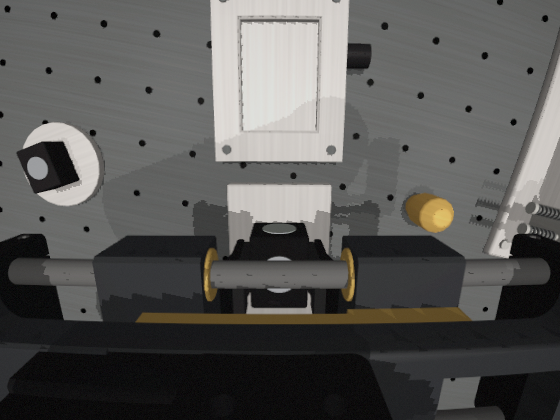

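```bash
python3 - <<'E'
from h import *
s,d=shot("wrist"); save("w6",d["img"],(205,0,355,200),4)
cv2.imwrite("pics/w6b.png",cv2.resize(cv2.createCLAHE(4,(8,8)).apply(cv2.cvtColor(d["img"],cv2.COLOR_RGB2GRAY))[0:150,205:355],None,fx=4,fy=4,interpolation=cv2.INTER_CUBIC))
g=cv2.cvtColor(d["img"],cv2.COLOR_RGB2GRAY).astype(int)
for r in (40,75,110): print(r,"L",g[r,232:250],"R",g[r,310:326])
for c in (260,280,300): print(c,"T",g[10:26,c],"B",g[122:140,c])
E
```

```text
40 L [212 214 215 215 213 191 167 162 127 202 215 215 217 216 213 212 214 216] R [214 216 214 212 210 211 213 190 150 170 164 197 208 210 213 213]
75 L [214 215 217 217 217 213 180 179 159 134 221 219 220 220 217 216 217 218] R [220 219 216 215 214 217 202 150 172 170 185 214 214 217 218 217]
110 L [217 218 218 219 220 219 209 185 176 148 178 222 221 221 220 219 219 221] R [210 207 203 203 205 204 112 181 174 181 202 203 206 205 206 206]
260 T [212 212 213 213 208 179 156 176 152  99  85 109 160 178 215 215] B [223 223 222 223 216 208 208 208 195 185 196 204 205 206 205 205 205 206]
280 T [212 213 213 213 211 196 182 179 162  97  85 114 163 190 214 213] B [205 205 204 205 205 205 204 204 192 182 193 202 204 204 204 204 205 205]
300 T [209 210 210 210 208 196 180 181 166 107  85  85 166 212 212 212] B [206 206 206 205 205 206 205 206 196 185 189 203 208 209 209 209 210 208]
```

View pics/w6b.png

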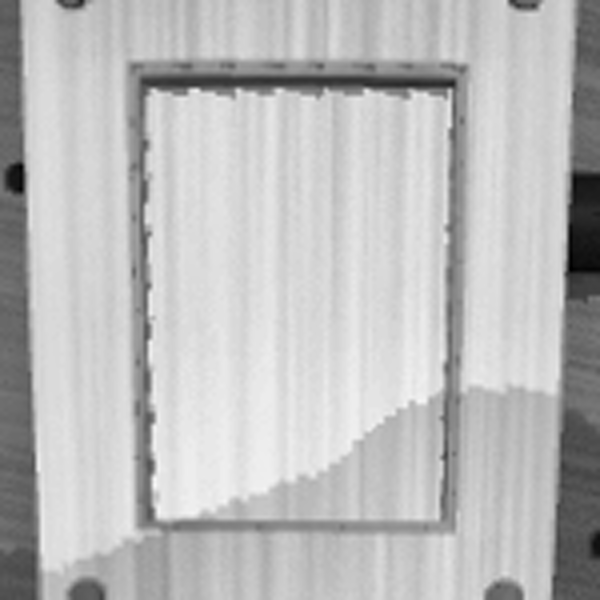

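```bash
python3 - <<'E'
from h import *
s,d=shot("wrist")
P=plane(d,[(237.0,40),(320.7,40),(238.8,110),(319.6,110),(279,15),(279,132.4)],.03,s)[:,:2]*1000
R=Rn.from_euler("xyz",s["eef_rot"]).as_matrix(); p=s["position"]
T=(np.c_[P/1000,[.03]*6]-p)@R*1000
print(p.round(4)); print(T.round(1))
print("widths",T[1,2]-T[0,2],T[3,2]-T[2,2],"len",T[4,1]-T[5,1], "centre z",(T[0,2]+T[1,2])/2,(T[2,2]+T[3,2])/2,"y",(T[4,1]+T[5,1])/2)
# hole centres (stage corners holes) for heading
Q=(plane(d,[(226.5,149.5),(330.8,149.5)],.03,s)-p)@R*1000; print(Q.round(1))
c=np.array([np.nan]*3)
w=p+R@np.array([.1,(T[4,1]+T[5,1])/2e3,np.mean(T[:4,2])/1e3]); print("pocket world",w.round(4))
E
```

```text
[0.4354 0.0814 0.1304]
[[100.4 146.5 -33.6]
 [100.4 146.4  34. ]
 [100.4  91.7 -33.5]
 [100.4  91.6  34.3]
 [100.4 165.1   0.3]
 [100.4  73.3   0.3]]
widths 67.53083221692776 67.81568636667306 len 91.82828520762303 centre z 0.20277835558581714 0.4412553818869043 y 119.16524409632416
[[100.4  59.1 -45. ]
 [100.4  59.   44.9]]
pocket world [0.5519 0.1066 0.0304]
```

Request:
send_rows([
  [0.01,0.015,0,0,0.1],
  [0.015,0.025,0,0,0.1],
  [0.015,0.03,0,0,0.1],
  [0.015,0.025,0,0,0.1],
  [0.01,0.015,0,0,0.1],
  [0.005,0.0088,0,0,0.1],
  [0,0,0,0,0.1],
  [0,0,0,0,0.1],
  [0,0,0,0,0.1],
])

```text
time: 7.78
position: [0.551, 0.1065, 0.0612]
eef_rot: [1.874, 1.57, 0.519]
ft_force: [-0.6, -0.2, -1.8]
finger_gap: 0.0298
```

```bash
python3 - <<'E'
from plan import *
for i in range(3):
    plan((0.5515,0.1065,0.0385),102.3); s,d=shot("wrist")
save("w7",d["img"],(180,120,380,340),4)
save("w7s",shot("scene")[1]["img"],(270,220,420,330),5)
E
```

```text
pos [0.551  0.1065 0.0612] heading -77.65 j6 1.307 tilt x [ 6.e-04  4.e-04 -1.e+00] F [-0.6 -0.2 -1.8] gap 0.0298 t 7.78
local shift mm (before turn) [22.7  0.4  0.1] turn 0.05 other way -179.95
pos [0.5511 0.1066 0.0612] heading -77.65 j6 1.307 tilt x [ 7.e-04  4.e-04 -1.e+00] F [-0.5 -1.2 -2.6] gap 0.0302 t 7.83
local shift mm (before turn) [22.7  0.3  0.2] turn 0.05 other way -179.95
pos [0.5512 0.1066 0.0611] heading -77.64 j6 1.307 tilt x [ 6.e-04  3.e-04 -1.e+00] F [ 0.4  0.4 -2. ] gap 0.0292 t 7.88
local shift mm (before turn) [22.6  0.3  0.1] turn 0.06 other way -179.94
```

View pics/w7.png

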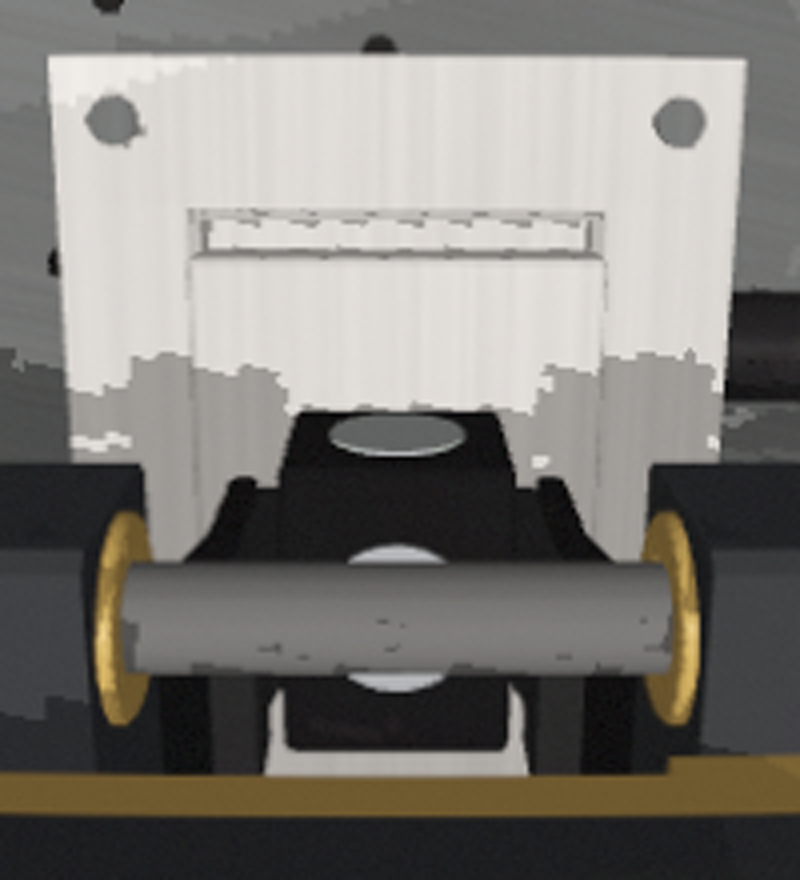

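View pics/w7s.png

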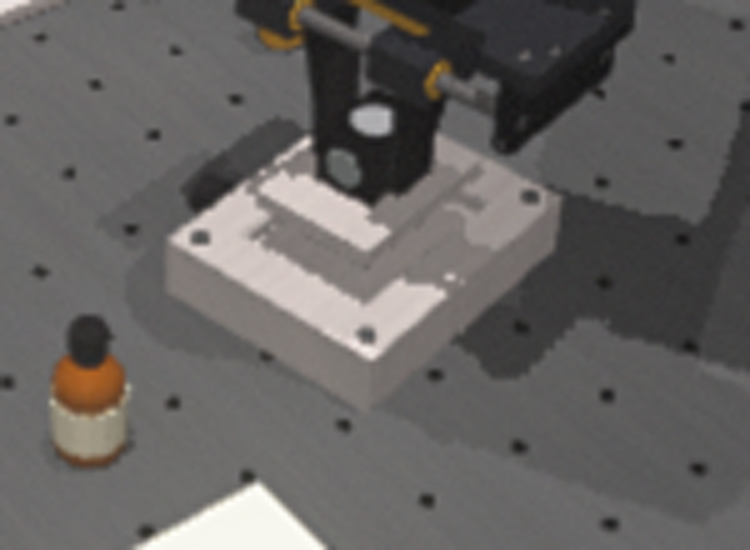

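```bash
python3 - <<'E'
from h import *
s,d=shot("wrist"); T=d["hand_eye"]
def tool(uv,x):
    p=cv2.undistortPoints(np.array(uv,float).reshape(-1,1,2),d["mtx"],np.array([d["k1"],0,0,0])).reshape(-1,2)
    v=np.c_[p,np.ones(len(p))]@T[:3,:3].T; o=T[:3,3]; return ((o+v*((x-o[0])/v[:,0])[:,None])*1000).round(1)
f=lambda u,v:(180+u/4-.4,120+v/4-.4)
print("insert far L R",tool([f(195,257),f(603,257)],.0065))
print("mouth far L R",tool([f(187,209),f(605,211)],.031))
print("stage far",tool([f(48,57),f(746,60)],.031))
E
```

```text
insert far L R [[  6.5  42.9 -28.6]
 [  6.5  42.9  29.3]]
mouth far L R [[ 31.   47.1 -33.8]
 [ 31.   46.7  33.6]]
stage far [[ 31.   71.2 -54.8]
 [ 31.   70.6  55.1]]
```

Request:
send_rows([
  [0.006,0,-0.0002,0,0.1],
  [0.006,0,0,0,0.1],
  [0.004,0,0,0,0.1],
  [0.002,0,0,0,0.1],
  [0.002,0,0,0,0.1],
  [0.001,0,0,0,0.1],
  [0,0,0,0,0.1],
])

```text
time: 8.9
position: [0.5513, 0.1068, 0.0396]
eef_rot: [1.619, 1.571, 0.264]
ft_force: [-0.7, -0.3, -1.9]
finger_gap: 0.0299
```

```bash
python3 - <<'E'
from plan import *
for i in range(3):
    plan((0.5515,0.1065,0.0385),102.3); s,d=shot("wrist")
save("w8",d["img"],(180,120,380,340),4)
E
```

```text
pos [0.5513 0.1068 0.0396] heading -77.65 j6 1.306 tilt x [ 1.e-04  0.e+00 -1.e+00] F [-0.7 -0.3 -1.9] gap 0.0299 t 8.9
local shift mm (before turn) [1.1 0.1 0.3] turn 0.05 other way -179.95
pos [0.5514 0.1068 0.0396] heading -77.65 j6 1.306 tilt x [ 2.e-04  1.e-04 -1.e+00] F [ 0.7  0.1 -2.1] gap 0.0301 t 8.95
local shift mm (before turn) [1.1 0.  0.3] turn 0.05 other way -179.95
pos [0.5514 0.1068 0.0397] heading -77.65 j6 1.306 tilt x [ 3.e-04  2.e-04 -1.e+00] F [ 0.4 -0.4 -2.3] gap 0.0299 t 9.0
local shift mm (before turn) [1.2 0.  0.3] turn 0.05 other way -179.95
```

View pics/w8.png

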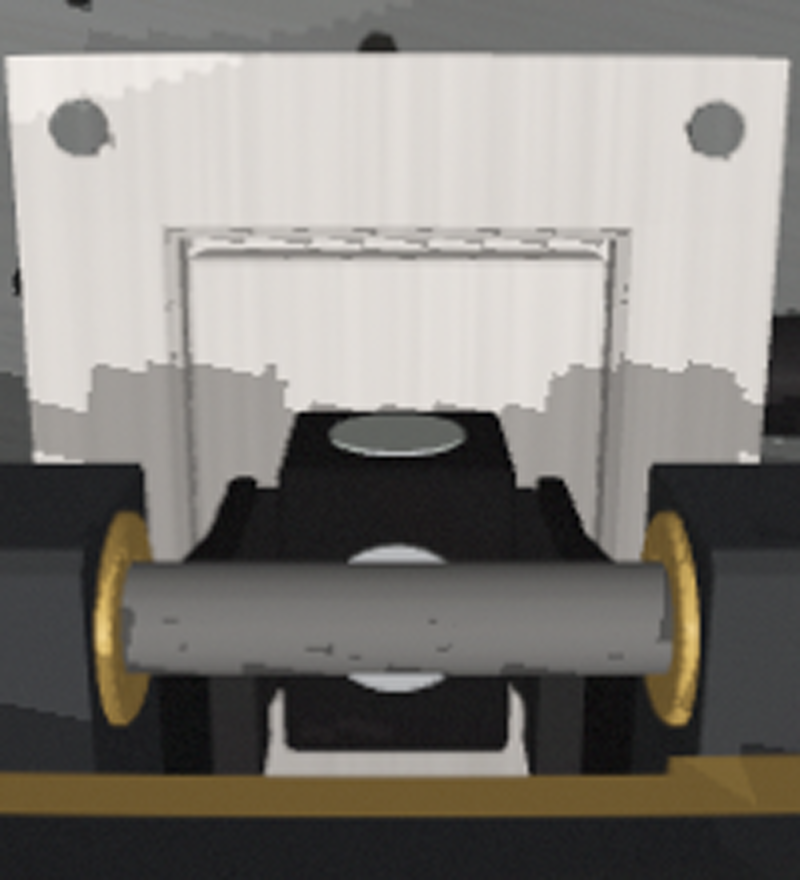

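Request:
send_rows([
  [0.0008,0,0,0,0.1],
  [0.0007,0,0,0,0.1],
  [0,0,0,0,0.1],
  [0,0,0,0,0.1],
])

```text
time: 9.55
position: [0.5513, 0.1068, 0.038]
eef_rot: [-0.518, 1.571, -1.873]
ft_force: [-1.0, 0.8, -1.5]
finger_gap: 0.03
```

Request:
send_rows([
  [0.0008,0,0,0,0.1],
  [0.0007,0,0,0,0.1],
  [0,0,0,0,0.1],
  [0,0,0,0,0.1],
])

```text
time: 10.05
position: [0.5515, 0.1068, 0.0377]
eef_rot: [1.415, 1.57, 0.06]
ft_force: [-2.4, 0.3, 5.1]
finger_gap: 0.0298
```

Request:
send_rows([
  [0,0,0,0,0.3],
  [0,0,0,0,0.6],
  [0,0,0,0,0.7],
  [-0.01,0,0,0,0.7],
  [-0.03,0,0,0,0.7],
  [-0.04,-0.03,0,0,1],
  [-0.04,-0.03,0,0,1],
  [0,-0.03,0,0,1],
  [0,0,0,0,1],
  [0,0,0,0,1],
])

```text
time: 11.3
position: [0.4641, 0.0877, 0.1571]
eef_rot: [1.615, 1.569, 0.26]
ft_force: [0.3, -0.2, 0.7]
finger_gap: 0.0866
```

```bash
python3 - <<'E'
from plan import *
plan((0.484,-0.15,0.25),90)
s,d=shot("wrist"); save("w9",d["img"],(180,20,380,240),3)
s,d=shot("scene"); save("w9s",d["img"],(290,220,400,310),6)
E
```

```text
pos [0.4641 0.0877 0.1571] heading -77.64 j6 1.254 tilt x [ 1.4e-03  4.0e-04 -1.0e+00] F [ 0.3 -0.2  0.7] gap 0.0866 t 11.3
local shift mm (before turn) [-93.  -31.3 236.5] turn 12.36 other way -167.64
```

View pics/w9.png

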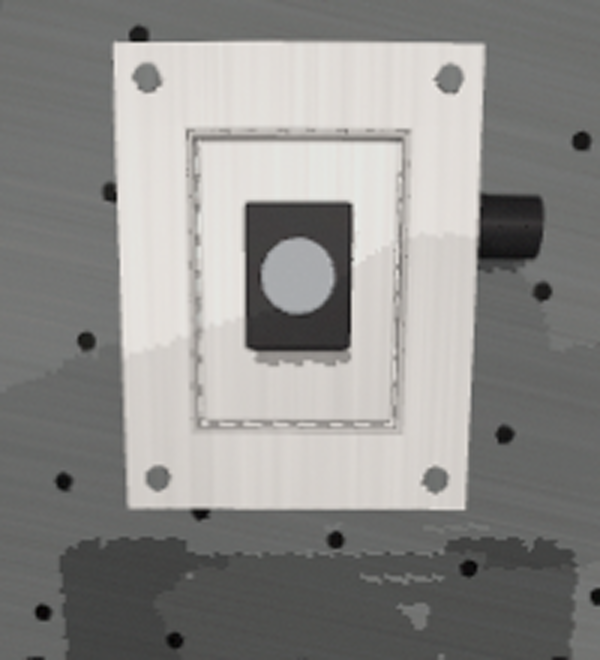

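View pics/w9s.png

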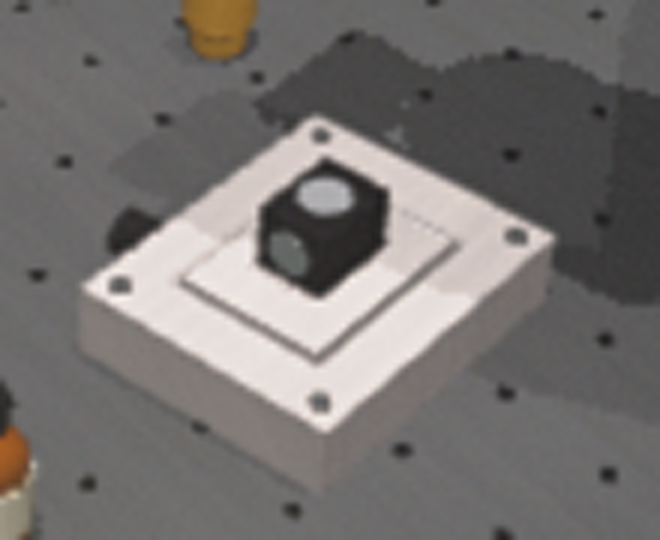

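Request:
send_rows([
  [-0.02,-0.01,0.01,0,1],
  [-0.03,-0.02,0.03,0,1],
  [-0.033,-0.02,0.04,0,1],
  [0,-0.02,0.045,0,1],
  [0,-0.02,0.045,0,1],
  [0,-0.0115,0.031,4,1],
  [0,0,0.01,4.4,1],
  [0,0,0,4,1],
  [0,0,0,0,1],
  [0,0,0,0,1],
])

```text
time: 12.65
position: [0.409, -0.1404, 0.2393]
eef_rot: [-1.457, 1.57, -3.027]
ft_force: [0.7, -0.4, -0.0]
finger_gap: 0.0871
```

```bash
python3 - <<'E'
from plan import *
plan((0.41,-0.14,0.24),90)
s,d=shot("wrist"); save("w10",d["img"]); 
s,d=shot("top"); f=lambda l:[(250+u/5-.4,140+v/5-.4) for u,v in l]
def hd(a,b): v=b-a; return np.degrees(np.arctan2(v[1],v[0])).round(2)
P=plane(d,f([(227,45),(372,45),(220,600),(363,600)]),.01); print(P.round(4),hd(P[2],P[0]),hd(P[3],P[1]),"sideways",hd(P[1],P[0])-90,hd(P[3],P[2])-90)
P=plane(d,f([(272,275),(338,275),(268,470),(336,470)]),.085); print(P.round(4),hd(P[2],P[0]),hd(P[3],P[1]))
P=plane(d,f([(260,472),(343,472),(260,568),(338,568)]),.091); print(P.round(4),hd(P[2],P[0]),hd(P[3],P[1]))
E
```

```text
pos [ 0.409  -0.1404  0.2393] heading -89.99 j6 1.523 tilt x [-6.e-04 -1.e-04 -1.e+00] F [ 0.7 -0.4 -0. ] gap 0.0871 t 12.65
local shift mm (before turn) [-0.7  1.  -0.4] turn 0.01 other way -179.99
[[ 0.7803 -0.1434  0.01  ]
 [ 0.782  -0.2339  0.01  ]
 [ 0.4365 -0.144   0.01  ]
 [ 0.4379 -0.2316  0.01  ]] 0.1 -0.38 sideways 1.0799999999999983 0.9399999999999977
[[ 0.6296 -0.1688  0.085 ]
 [ 0.6303 -0.2076  0.085 ]
 [ 0.5151 -0.1679  0.085 ]
 [ 0.5157 -0.2077  0.085 ]] -0.43 0.04
[[ 0.5137 -0.1629  0.091 ]
 [ 0.5145 -0.2113  0.091 ]
 [ 0.458  -0.1637  0.091 ]
 [ 0.4588 -0.2091  0.091 ]] 0.81 -2.31
```

View pics/w10.png

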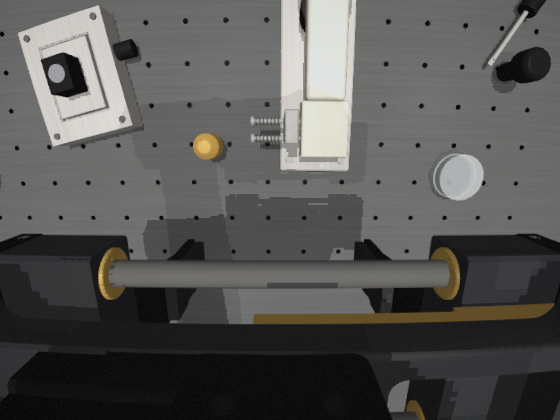

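```bash
python3 - <<'E'
from plan import *
s,d=shot("wrist"); save("w11",d["img"],(240,0,360,190),4); 
E
```

```text
(no output)
```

View pics/w11.png

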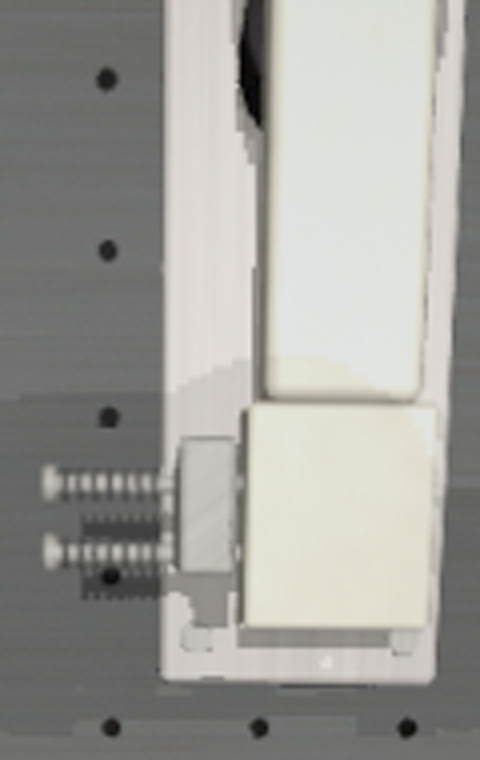

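```bash
python3 - <<'E'
from plan import *
s,d=shot("wrist"); f=lambda l:[(240+u/4-.4,0+v/4-.4) for u,v in l]
def show(n,l,z):
    P=plane(d,f(l),z,s); print(n,"c",P.mean(0).round(4),"sides",[np.linalg.norm(P[i]-P[i-1]).round(4) for i in range(4)],
     "hd",[np.degrees(np.arctan2(*(P[a]-P[b])[[1,0]])).round(2) for a,b in ((0,3),(1,2))])
show("blade",[(180,437),(234,437),(232,572),(181,572)],.15)
show("hood",[(246,404),(438,404),(432,628),(241,628)],.091)
show("beam",[(270,30),(434,30),(418,395),(267,395)],.087)
P=plane(d,f([(165,10),(163,680)]),.01,s); print(P.round(4))
P=plane(d,f([(107,78),(107,250),(110,417)]),.0,s); print("holes",P.round(4))
plan((0.486,-0.151,.111),90)
E
```

```text
blade c [ 0.4869 -0.1503  0.15  ] sides [np.float64(0.0266), np.float64(0.0108), np.float64(0.0266), np.float64(0.0105)] hd [np.float64(0.61), np.float64(-0.19)]
hood c [ 0.4865 -0.1861  0.091 ] sides [np.float64(0.0547), np.float64(0.0476), np.float64(0.0549), np.float64(0.0491)] hd [np.float64(-0.53), np.float64(1.09)]
beam c [ 0.5586 -0.1867  0.087 ] sides [np.float64(0.084), np.float64(0.0392), np.float64(0.0844), np.float64(0.0378)] hd [np.float64(0.32), np.float64(-0.62)]
[[ 0.6363 -0.1428  0.01  ]
 [ 0.4377 -0.1421  0.01  ]]
holes [[ 0.621  -0.1251 -0.    ]
 [ 0.571  -0.1247  0.    ]
 [ 0.5207 -0.1253  0.    ]]
pos [ 0.4088 -0.1403  0.2395] heading -90.01 j6 1.522 tilt x [-1.e-04 -0.e+00 -1.e+00] F [-0.6  0.1 -0.8] gap 0.0871 t 12.85
local shift mm (before turn) [128.5  77.2  10.7] turn -0.01 other way 179.99
```

Request:
send_rows([
  [0,0.02,0.003,0,0.8],
  [0.01,0.03,0.004,0,0.6],
  [0.01,0.02,0.003,0,0.5],
  [0.015,0.0075,0,0,0.5],
  [0.015,0,0,0,0.5],
  [0,0,0,0,0.5],
  [0,0,0,0,0.5],
])

```text
time: 13.72
position: [0.4859, -0.1505, 0.1901]
eef_rot: [1.192, 1.57, -0.379]
ft_force: [0.1, 0.8, -1.1]
finger_gap: 0.0438
```

```bash
python3 - <<'E'
from plan import *
plan((0.4868,-0.1506,.111),90)
s,d=shot("wrist"); save("w12",d["img"],(130,130,430,340),2.5); 
E
```

```text
pos [ 0.4859 -0.1505  0.1901] heading -90.04 j6 1.551 tilt x [ 7.e-04 -3.e-04 -1.e+00] F [ 0.1  0.8 -1.1] gap 0.0438 t 13.72
local shift mm (before turn) [79.1  0.8  0. ] turn -0.04 other way 179.96
```

View pics/w12.png

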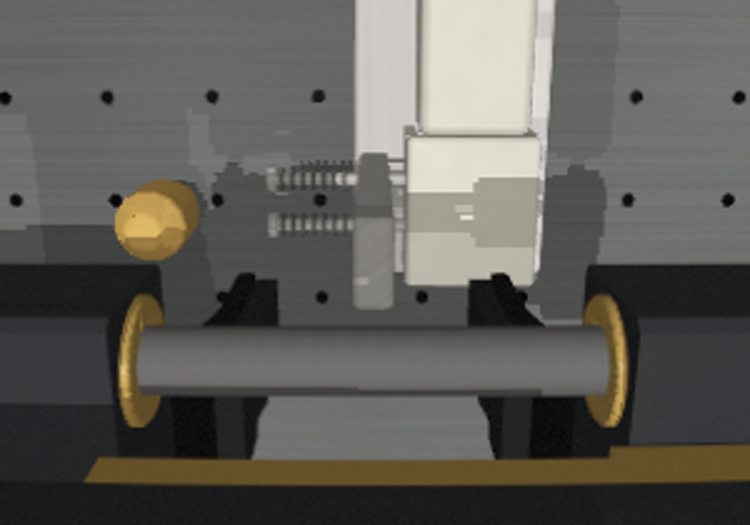

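Request:
send_rows([
  [0.01,0.0008,0,0,0.5],
  [0.02,0,0,0,0.5],
  [0.02,0,0,0,0.5],
  [0.015,0,0,0,0.5],
  [0.01,0,0,0,0.5],
  [0.004,0,0,0,0.5],
  [0,0,0,0,0.5],
  [0,0,0,0,0.5],
])

```text
time: 14.78
position: [0.4874, -0.1505, 0.1111]
eef_rot: [1.486, 1.57, -0.085]
ft_force: [0.5, 0.4, -0.3]
finger_gap: 0.0434
```

```bash
python3 - <<'E'
from plan import *
plan((0.4868,-0.1506,.111),90)
s,d=shot("wrist"); save("w13",d["img"],(130,130,430,340),2.5); 
E
```

```text
pos [ 0.4874 -0.1505  0.1111] heading -90.05 j6 1.551 tilt x [ 1.3e-03 -1.0e-04 -1.0e+00] F [ 0.5  0.4 -0.3] gap 0.0434 t 14.78
local shift mm (before turn) [ 0.1 -0.6  0.1] turn -0.05 other way 179.95
```

View pics/w13.png

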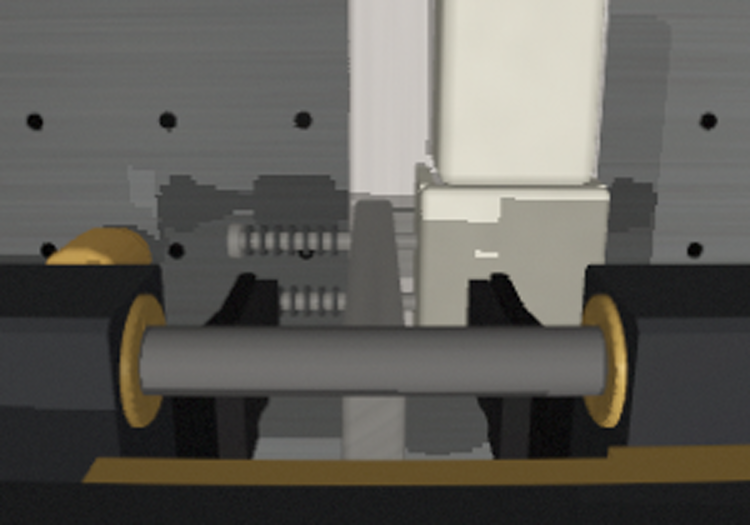

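Request:
send_rows([
  [0,0,0,0,0.3],
  [0,0,0,0,0.1],
  [0,0,0,0,0],
  [0,0,0,0,0],
  [0,0,0,0,0],
], grip_force=40)

```text
time: 15.45
position: [0.487, -0.1507, 0.1106]
eef_rot: [-0.068, 1.571, -1.64]
ft_force: [0.3, -0.6, -0.6]
finger_gap: 0.0116
```

```bash
python3 - <<'E'
from plan import *
plan((0.4868,-0.1506,.111),90)
E
```

```text
pos [ 0.487  -0.1507  0.1106] heading -90.06 j6 1.551 tilt x [-0.e+00 -3.e-04 -1.e+00] F [ 0.3 -0.6 -0.6] gap 0.0116 t 15.45
local shift mm (before turn) [-0.4 -0.2 -0.1] turn -0.06 other way 179.94
```

Gripped (gap 11.6 mm). Pull 13 mm to +y (tool −z).

Request:
send_rows([
  [0,0,-0.002,0,0],
  [0,0,-0.003,0,0],
  [0,0,-0.003,0,0],
  [0,0,-0.003,0,0],
  [0,0,-0.0025,0,0],
  [0,0,0,0,0],
  [0,0,0,0,0],
])

```text
time: 16.32
position: [0.487, -0.1377, 0.1106]
eef_rot: [-0.037, 1.57, -1.608]
ft_force: [0.5, -7.2, -1.1]
finger_gap: 0.012
```

```bash
python3 - <<'E'
from plan import *
plan((0.4868,-0.1506+.0135,.111),90)
a=.2054;r=.24515
th=np.linspace(0,.385,21); x=-r*np.cos(a+th); z=r*np.sin(a+th)
print((np.diff(x)*1e3).round(1).tolist(),(np.diff(z)*1e3).round(1).tolist(),x[-1]-x[0],z[-1]-z[0])
s,d=shot("wrist"); save("w14",d["img"],(130,130,430,340),2.5); 
E
```

```text
pos [ 0.487  -0.1377  0.1106] heading -90.04 j6 1.522 tilt x [-0.     -0.0012 -1.    ] F [ 0.5 -7.2 -1.1] gap 0.012 t 16.32
local shift mm (before turn) [-0.4 -0.2 -0.6] turn -0.04 other way 179.96
[1.0, 1.1, 1.2, 1.3, 1.4, 1.4, 1.5, 1.6, 1.7, 1.8, 1.9, 2.0, 2.0, 2.1, 2.2, 2.3, 2.4, 2.4, 2.5, 2.6] [4.6, 4.6, 4.6, 4.5, 4.5, 4.5, 4.5, 4.4, 4.4, 4.4, 4.3, 4.3, 4.3, 4.2, 4.2, 4.1, 4.1, 4.0, 4.0, 3.9] 0.036346284933900214 0.08647288392065737
```

View pics/w14.png

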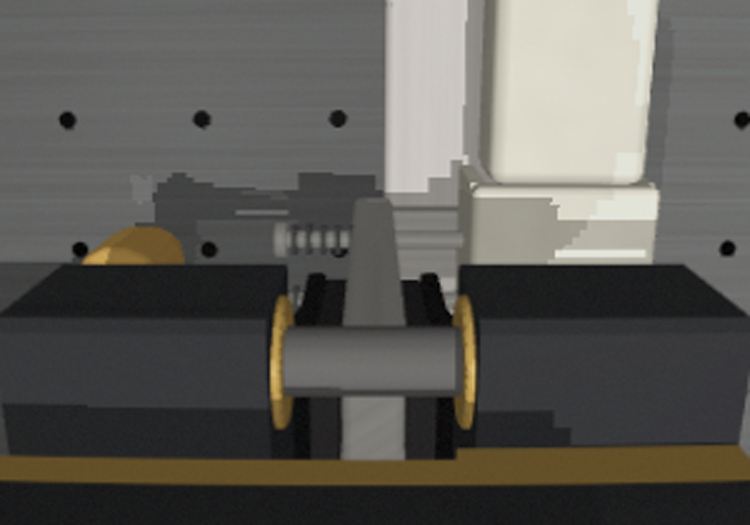

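Request:
send_rows([
  [-0.0023,0.0005,0,0,0],
  [-0.0046,0.001,0,0,0],
  [-0.0046,0.0012,0,0,0],
  [-0.0046,0.0013,0,0,0],
  [-0.0023,0.0007,0,0,0],
  [0,0,0,0,0],
])

```text
time: 17.12
position: [0.4902, -0.1376, 0.1277]
eef_rot: [-1.346, 1.567, -2.918]
ft_force: [1.5, -7.9, -6.3]
finger_gap: 0.0117
```

```bash
python3 - <<'E'
from plan import *
plan((0.4868,-0.1506+.0135,.111),90)
s,d=shot("scene"); save("s15",d["img"],(170,110,340,250),4); 
E
```

```text
pos [ 0.4902 -0.1376  0.1277] heading -90.07 j6 1.523 tilt x [-4.2e-03 -9.0e-04 -1.0e+00] F [ 1.5 -7.9 -6.3] gap 0.0117 t 17.12
local shift mm (before turn) [16.7 -3.4 -0.6] turn -0.07 other way 179.93
```

View pics/s15.png

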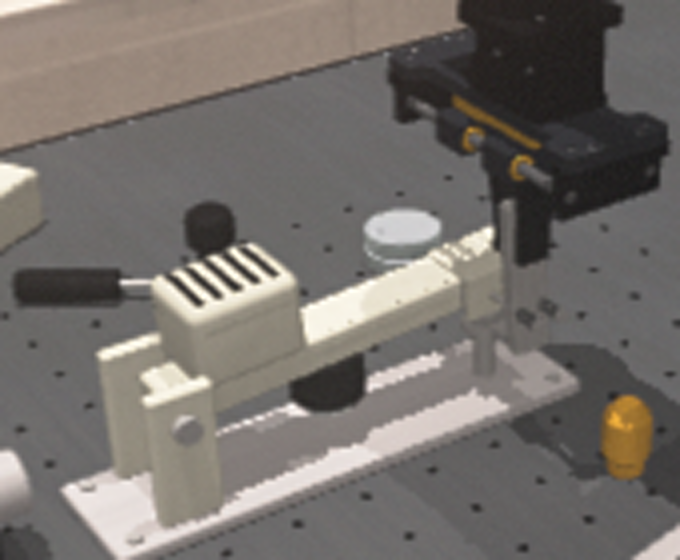

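Request:
send_rows([
  [-0.0023,0.0007,0,0,0],
  [-0.0045,0.0014,0,0,0],
  [-0.0045,0.0015,0,0,0],
  [-0.0044,0.0016,0,0,0],
  [-0.0044,0.0017,0,0,0],
  [-0.0044,0.0018,0,0,0],
  [-0.0043,0.0019,0,0,0],
  [-0.0043,0.002,0,0,0],
  [-0.0043,0.002,0,0,0],
  [-0.0042,0.0021,0,0,0],
  [-0.0042,0.0022,0,0,0],
  [-0.0041,0.0023,0,0,0],
  [0,0,0,0,0],
])

```text
time: 18.8
position: [0.5089, -0.1379, 0.1767]
eef_rot: [-1.477, 1.56, -3.049]
ft_force: [-3.4, -7.9, -4.7]
finger_gap: 0.0118
```

Request:
send_rows([
  [-0.0031,0.0018,0,0,0],
  [-0.0041,0.0024,0,0,0],
  [-0.004,0.0024,0,0,0],
  [-0.004,0.0025,0,0,0],
  [-0.003,0.0019,0,0,0],
  [0,0,0,0,0],
  [0,0,0,0,0],
  [0,0,0,0,0],
  [0,0,0,0,0],
])

```text
time: 19.92
position: [0.5193, -0.138, 0.1946]
eef_rot: [-1.474, 1.559, -3.047]
ft_force: [-3.5, -7.3, -4.1]
finger_gap: 0.0114
```

```bash
python3 - <<'E'
from plan import *
plan((0.4868+.0363,-0.1506+.0135,.111+.0865),90)
s,d=shot("scene"); save("s16",d["img"],(170,110,340,250),4); save("s16st",d["img"],(270,200,500,380),3)
s,d=shot("wrist"); save("w16",d["img"])
E
```

```text
pos [ 0.5193 -0.138   0.1946] heading -90.1 j6 1.526 tilt x [-0.0121 -0.0011 -0.9999] F [-3.5 -7.3 -4.1] gap 0.0114 t 19.93
local shift mm (before turn) [-2.9  3.8 -0.9] turn -0.1 other way 179.9
```

View pics/s16.png

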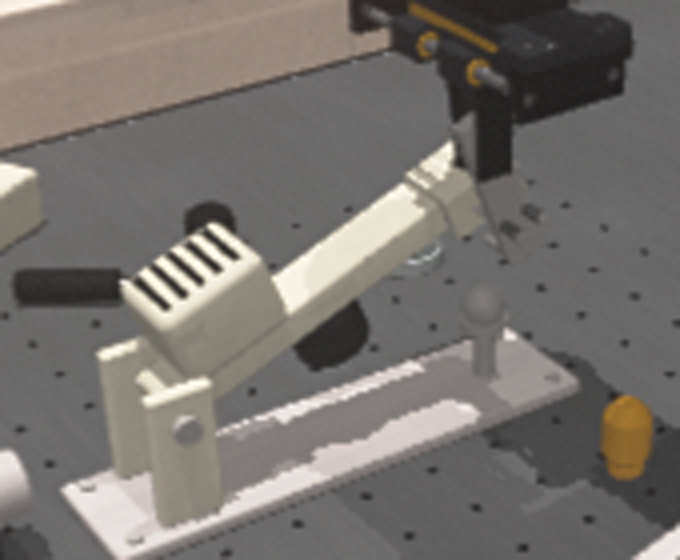

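View pics/w16.png

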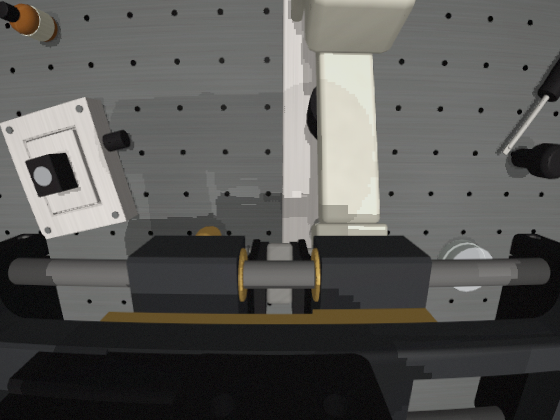

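View pics/s16st.png

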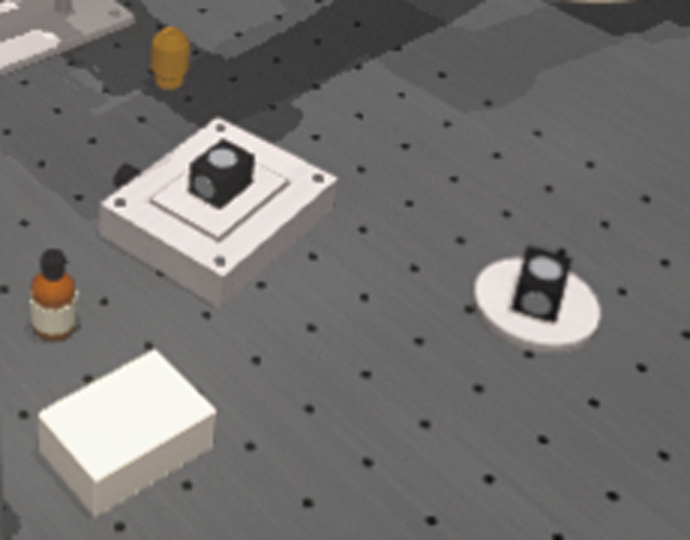

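Request:
send_rows([
  [-0.0015,0.001,0,0,0],
  [-0.0015,0.001,0,0,0],
  [0,0,0,0,0],
  [0,0,0,0,0],
  [0,0,0,0,0],
  [0,0,0,0,0],
  [0,0,0,0,0],
  [0,0,0,0,0],
])

```text
time: 21.02
position: [0.5211, -0.138, 0.1975]
eef_rot: [-1.479, 1.558, -3.052]
ft_force: [-3.7, -7.4, -3.7]
finger_gap: 0.0113
```

```bash
python3 - <<'E'
from plan import *
plan((0.4868+.0363,-0.1506+.0135,.111+.0865),90)
s,d=shot("scene"); save("s17",d["img"],(170,110,340,250),4)
t,e=shot("top"); save("t17",e["img"],(130,130,420,290),2.7)
s=robot.observe(); p=s["position"]; print(p.round(4), np.abs(s["qd"]).max().round(4))
th=np.arcsin((p[2]+.0194-.08)/.24515)-.2054; print("theta",th,"nose rise",.24*np.sin(th)+.011*(np.cos(th)-1))
E
```

```text
pos [ 0.5211 -0.138   0.1975] heading -90.11 j6 1.526 tilt x [-0.0127 -0.0011 -0.9999] F [-3.7 -7.4 -3.7] gap 0.0113 t 21.02
local shift mm (before turn) [-0.   2.  -0.9] turn -0.11 other way 179.89
[ 0.5211 -0.138   0.1975] 0.002
theta 0.38721713872407315 nose rise 0.0898127310215113
```

View pics/s17.png

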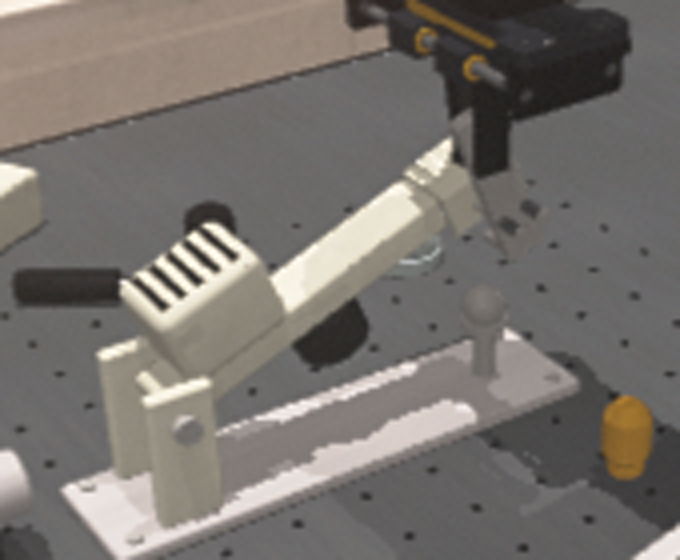

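View pics/t17.png

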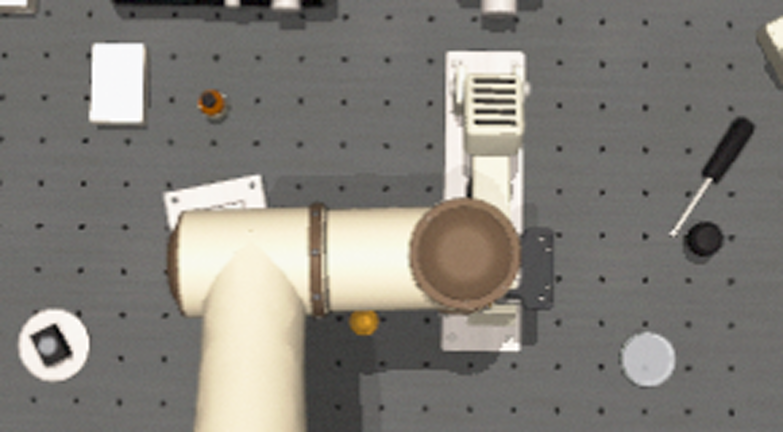

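The arm is up, with the nose about 9 cm off the ball. It is still and held at steady force, and the bystanders haven't moved, so I'm handing the job in.

```bash
python3 -c "
from bench import robot
print(robot.finish_job())"
```

```text
the job is handed in; nothing more can be done
None
```

Both parts are done, in the order asked, and the job was handed in at about 21 s of the 58 s allowed.

- **Insert:** The rectangular insert is in the stage pocket and released. The wrist and scene pictures showed it flat and square, with an even gap all round. It met the floor at 37.7 mm TCP height, where I expected about 38.5 mm. I put the 0.8 mm difference down to how precisely the grip height was known, since the pictures showed it fully down.
- **Latch and arm:** I gripped the latch blade and pulled it 13 mm to +y. The force was about 7.2 N, in line with the given spring. I then lifted the arm along its arc.
- **Final hold:** The tongue angle works out to about 0.387 rad, a nose rise of about 90 mm. I calculated this from the TCP height; the scene picture shows the nose clear of the ball. The arm was still, gripping at 40 N with a steady force on the tool.
- **Disagreements:** The tool ended tilted about 0.013 rad from vertical, and about 2 mm short in x of the planned end point. The grip held despite both.
- **Other things:** The round insert and the bystanders looked unmoved in the last pictures.

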